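Stack the consumables bins

TASK

Pack up the soldering consumables: lay the open flux tin flat in the lower bin (the wider one, screwed to the bench), then stack the upper bin squarely on it, turned half a turn from the lower one so that its four lugs rest on the ledges instead of dropping through the gaps. Stand the larger of the two small screw-cap bottles upright in the upper bin's compartment at its high end, and stand the slim straight-sided tub with the white screw lid and orange band upright on the bench just to the right of the bins (the side of the robot's right hand), level with the middle of their long side and about 3 cm clear of the lower bin. Leave the smaller bottle and all the rest where they are.

Things in the scene. Friction and masses are not known exactly. Their poses are not given: they have to be found in the camera images.
- lower_bin: Lower bin: grey, open, fixed to the bench, 138 (x) x 126 (y) x 44 mm, floor 4 mm thick, -x end wall only 24 mm high. Origin: centre of its underside; x along its length, away from the robot within 0.25 rad; y to the robot's left; z up. Tops of both long sides are ledges 44 mm up, 40 to 63 mm from the centre line; opening between them 80 x 132 mm. Ledge gaps: x -25 to -1 and 26 to 50 mm.
- upper_bin: Upper bin: grey, loose, 0.15 kg, 120 (x) x 68 mm, floor 4 mm, walls 32 mm high, -x end wall low (16 mm), +x end high. Origin: centre of its underside. Four lugs at the foot, 6 mm thick, 16 mm long, at x = 38 and -13 mm, reach 54 mm either side. It starts on the bench, x within 0.6 rad of the lower bin's x: so it would nest. With x opposed and centred the lugs rest on the ledges.
- upper_grip (a point): Grip bar of the upper bin, 12 mm thick along the bin's x, 50 mm long along y, top 58 mm above the bin's underside, across its middle between two compartments 52 mm (x) by 62 mm. This point: on the bin's centre, 48 mm above its underside, with the bin's axes. Pinch it from above, a finger in each compartment. Stacked, it is 92 mm above the bench.
- high_compartment (a point): Centre of the floor of the upper bin's compartment at its high end (+x), 31 mm from the grip bar's middle, 4 mm above the bin's underside, with the bin's axes. The larger bottle stands here. Side and end walls rise 28 mm above this floor, the grip bar 54 mm.
- tin_mid (a point): Blue round tin without a lid, 46 mm across, 17 mm high, 0.05 kg, lying flat on the bench. It goes on the lower bin's floor, best in the middle. This point is its centre, 8.5 mm up; z up.
- vial_mid (a point): The larger of two small bottles, 62 mm high: dark red body 29 mm across up to 47 mm, pale screw cap 18 mm across above, 0.04 kg. This point is its centre, 31 mm up. Gripped near its top, the fingers stay above the bin's walls.
- tub_mid (a point): Slim straight-sided tub, orange band, white lid, 36 mm across, 89 mm high, 0.07 kg, standing. This point is its centre, 44.5 mm up. Its place: on the lower bin's -y side, at x about 0 and y about -111 mm in that bin's frame (30 mm clear of its side).
- small_vial_mid (a point): The smaller of the two small bottles, 22 mm across and 50 mm high, pale grey. Not to be used: it stays where it is. This point is its centre, 25 mm up.
There are look-alikes about, which are no part of the job. What is shaped like the part that bears tin_mid but purple or red is not meant.

How it is judged:
At the end, for the whole second after the job is handed in: Tin flat on the lower bin's floor; upper bin level on the ledges, half turned, within 10 mm and 0.14 rad; larger bottle upright in its high-end compartment; tub upright on the bench on the lower bin's right, 13 to 47 mm clear, within 25 mm of mid-side; all released, at rest (x of tin_mid in the frame of lower_bin between -0.06 and 0.06 m and y of tin_mid in the frame of lower_bin between -0.055 and 0.055 m and z of tin_mid in the frame of lower_bin between 0.008 and 0.018 m and angle between tin_mid's own z axis and vertical below 0.15 rad and horizontal distance between upper_grip and lower_bin below 0.01 m and angle between the x axis of upper_grip and the x axis of lower_bin, either way round below 0.14 rad and z of upper_grip in the frame of lower_bin between 0.088 and 0.096 m and angle between upper_grip's own z axis and vertical below 0.06 rad and x of vial_mid in the frame of upper_grip between 0.008 and 0.055 m and y of vial_mid in the frame of upper_grip between -0.03 and 0.03 m and z of vial_mid in the frame of upper_grip between -0.019 and -0.007 m and angle between each of vial_mid, tub_mid's own z axis and vertical below 0.12 rad and x of vial_mid in the frame of lower_bin between -0.065 and -0.004 m and x of tub_mid in the frame of lower_bin between -0.025 and 0.025 m and y of tub_mid in the frame of lower_bin between -0.128 and -0.094 m and z of tub_mid in the frame of lower_bin between 0.04 and 0.049 m); the robot touches nothing.
It fails at once if the smaller bottle is moved by more than 2 cm or tipped over (distance of small_vial_mid from where it was at the start of the episode above 0.02 m or angle between small_vial_mid's own z axis and vertical above 0.5 rad).
It also fails if it takes over 118 s, if anything falls off the work surface, if the arm or the gripper's body presses on something with over 40 N, if the wrist force passes 120 N, or if a joint passes its speed limit or range.

ROBOT

A 7-joint arm with a two-finger parallel gripper is mounted at the origin on the work surface; the furniture and walls round the work are solid. World frame = base frame: x ahead of the robot, y to its left, z up, the work surface at z = 0. Lengths are in m, angles in rad, forces in N, time in s.
With the tool pointing down it reaches from about 0.425 to 0.925 m from the base axis. Payload 6.8 kg.
Tool frame: the origin (TCP) lies at the very end of the fingers, on their centre line; the grasp point (between the pads) lies 19 mm behind it; z points along the fingers, y is the line along which they close (so a half turn about z gives the same grasp; the last joint's range is limited). The gripper opens to 85 mm and grips with 20 to 120 N. Pads are 22 mm wide; open, the fingers measure 114 mm over their backs; the gripper's body (76 mm by 85 mm) begins 54 mm behind the grasp point. The pads swing forward as they close: fully open they stand 13 mm farther back than shut.
Start: joints at [-1.354, 0.477, 0.022, 1.555, -0.011, 1.109, -0.083], TCP at [0.215, 0.64, 0.231] pointing down, gripper open.
Joint ranges: [-2.96, 2.96], [-0.34, 2.1], [-1.41, 1.46], [0.24, 2.44], [-1.37, 4.51], [0.17, 1.92], [-2.96, 2.96]. Speed limits (rad/s): [2.39, 2.39, 3.14, 3.14, 3.14, 3.14, 3.14].

INTERFACE

Orientations are given as a unit quaternion [w, x, y, z].
In Python, from station import get_obs, read_camera, hand_in gives the robot as it stands.
- The arm moves only by the tool arm_command, never from a script. Its argument "commands" is one flat list of numbers, 7 for each row, row after row: the shift along the tool's x, y, z in m, then the turn, a rotation vector about the tool's x, y, z in degrees, then the opening, from 0 (shut) to 1 (fully open). In form: [tx, ty, tz, rx, ry, rz, fingers, tx, ty, tz, rx, ry, rz, fingers, ...]. A call has 1 to 8 rows; each row is the pose to reach, as a shift and turn from the pose commanded when the call began, along the tool's axes at that moment; what a row does not reach only later rows make up. A row lasts 1/10 s, in which the tool goes at most 50 mm and 8.59 degrees, less where a joint would pass 70% of its speed; a pose out of reach is approached as far as the arm can. A call with a gripper value outside its range is refused whole. The fingers move at their own pace and stop on an object; "force" is the grip in N (left out, the last holds). Time passes only in rows, so rows that repeat a pose let the fingers close. It gives the time, the measured TCP pose, the force, the opening and the grip force at its end, in the units of the state.
- get_obs(): the state, without advancing time (a new reading comes with each control period).
- read_camera(name): name is "scene" or "top" or "wrist"; returns a dict with "img" (400x640x3 uint8, red, green, blue), "camera_matrix" (3x3 intrinsics, pixels), "pose" (4x4, takes a point from camera to world coordinates). Camera axes: x right, y down, z forward; pixel columns grow to the right and rows downward; lengths in m; the calibration is good to about 2 mm. A picture is of the moment at which its call begins. There is no depth.
- hand_in(): hands the job in; it is judged then, once.
The state is a dict: "t": time; "q": joint angles; "joint_vel": joint speeds; "joint_torque": joint torques, N m; "eef_pos": TCP position; "tool_rot": TCP orientation; "contact_force": force on the tool from outside, world axes, zero at the start; "torque": the same for the moment, N m; "gripper_width": opening from 0.0 (shut) to 1.0 (fully open); "grasp_force": force on a finger pad.
Only numpy, scipy, OpenCV 4.12 (cv2) and the standard library are available. Lean on these libraries where they do the work, as an engineer would, in place of code of your own. Each camera call takes 0.05 s, during which the arm holds its last target. There are 200 camera calls.

## Working session

There is one attempt and no reset: what is moved stays moved. The work goes in short steps, Python scripts to look and compute and a tool call to move; the robot and the scene stay as the last step left them, time stands still between calls to the robot, and variables do not carry over. Pictures are saved under pics/ and viewed, at most 14 in all, crops included, and the job is handed in when it is done.

Besides the shell and the picture viewer there is one more tool, called after "Request:" in YAML: its name, and indented under it one key for each argument. arm_command: Moves the arm, as the interface text tells. Its arguments: {"type":"object","properties":{"commands":{"type":"array","items":{"type":"number"}},"force":{"type":"number"}},"required":["commands"]}

```bash
mkdir -p pics; ls; python3 - <<'E'
from station import *
import cv2,numpy as np
o=get_obs();print({k:np.round(v,3) for k,v in o.items()})
for n in("top","scene"):
    c=read_camera(n);np.savez(f"pics/{n}0.npz",**c);cv2.imwrite(f"pics/{n}0.png",c["img"][:,:,::-1]);print(n,c["camera_matrix"].round(1).tolist(),c["pose"].round(3).tolist())
E
```

```text
pics
{'t': np.float64(0.0), 'q': array([-1.354,  0.478,  0.022,  1.556, -0.012,  1.109, -0.083]), 'joint_vel': array([ 0.   ,  0.001, -0.   , -0.   , -0.   , -0.002,  0.002]), 'joint_torque': array([ 0.0000e+00, -5.9646e+01,  1.6080e+00, -2.8120e+01,  1.2000e-02,
        9.0000e-03,  0.0000e+00]), 'eef_pos': array([0.215, 0.639, 0.23 ]), 'tool_rot': array([-0.   ,  0.162,  0.987, -0.001]), 'contact_force': array([-0.265,  0.314,  0.124]), 'torque': array([ 0.002, -0.022, -0.021]), 'grasp_force': np.float64(0.0), 'gripper_width': np.float64(1.002)}
top [[361.6, 0.0, 318.3], [0.0, 361.6, 195.4], [0.0, 0.0, 1.0]] [[-0.019, -0.995, 0.098, 0.446], [-1.0, 0.02, 0.004, -0.114], [-0.006, -0.098, -0.995, 0.927], [0.0, 0.0, 0.0, 1.0]]
scene [[475.2, 0.0, 317.7], [0.0, 475.2, 201.7], [0.0, 0.0, 1.0]] [[0.468, -0.55, 0.692, -0.216], [-0.884, -0.294, 0.364, -0.518], [0.003, -0.782, -0.623, 0.706], [0.0, 0.0, 0.0, 1.0]]
```

View pics/top0.png

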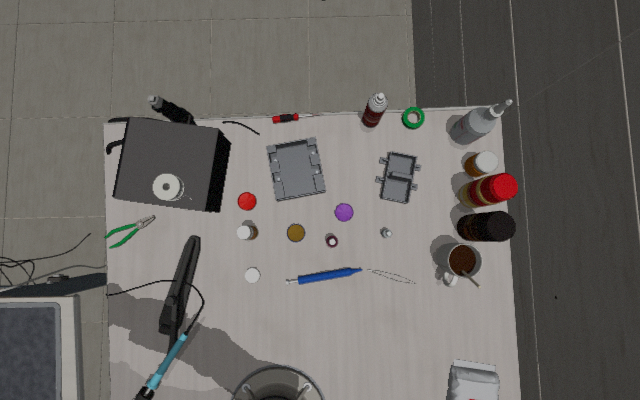

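View pics/scene0.png

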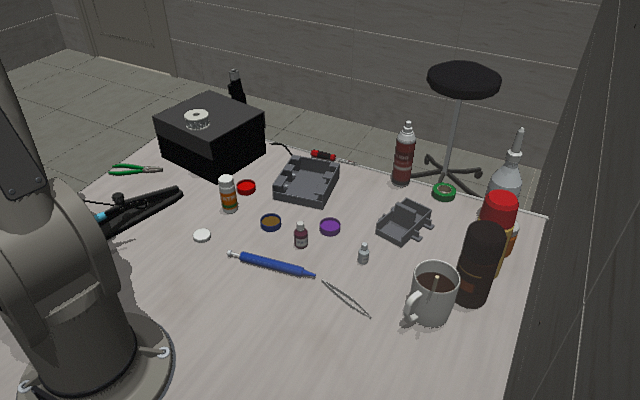

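Top view: lower bin (296,168), upper bin (398,177), and three open tins: blue rim (296,232), purple (344,212) and red (247,201). The blue one is the tin that is meant. Bottles: larger dark red (332,240), smaller pale grey (386,232). White-lidded: slim tub with orange band (246,232), amber jar (484,163) among the clutter, and a loose white lid (252,275). The slim one at (246,232) fits. I'll confirm these in a crop.

```bash
cat > h.py <<'E'
import numpy as np,cv2
from station import *
def pix2w(c,uv,z):
    K,T=c["camera_matrix"],c["pose"]
    d=T[:3,:3]@np.linalg.inv(K)@np.array([uv[0],uv[1],1.]);p=T[:3,3]
    return p+d*(z-p[2])/d[2]
def w2pix(c,P):
    T=c["pose"];q=T[:3,:3].T@(np.asarray(P,float)-T[:3,3]);q=c["camera_matrix"]@q
    return q[:2]/q[2]
E
python3 - <<'E'
from h import *
t=np.load("pics/top0.npz");s=np.load("pics/scene0.npz")
a=cv2.resize(t["img"][125:260,230:430,::-1],None,fx=4,fy=4,interpolation=cv2.INTER_CUBIC)
cv2.imwrite("pics/ctop.png",a)
b=cv2.resize(s["img"][145:275,190:445,::-1],None,fx=3,fy=3,interpolation=cv2.INTER_CUBIC)
cv2.imwrite("pics/csc.png",b)
for n,uv,z in[("tin",(296,232),.017),("vial",(332,241),.062),("tub",(246,232),.089),("small",(386,232),.05)]:print(n,pix2w(t,uv,z).round(3))
E
```

```text
tin [ 0.445 -0.052  0.017]
vial [ 0.422 -0.141  0.062]
tub [0.447 0.058 0.089]
small [ 0.44  -0.272  0.05 ]
```

View pics/ctop.png

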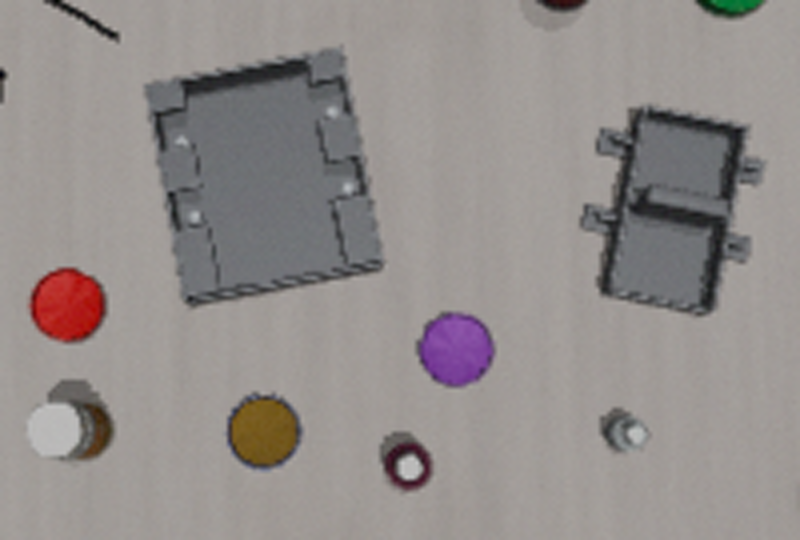

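View pics/csc.png

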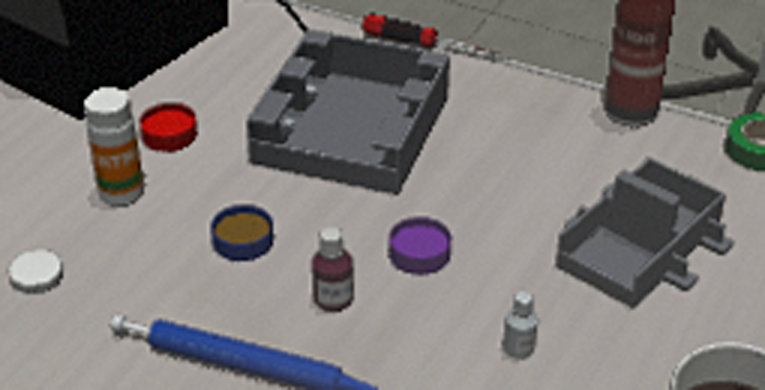

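The crops confirm all of them: blue-rimmed tin, dark-red bottle with pale cap, slim tub with white lid and orange band, and the bins. Next I'll fit the bin poses from their corners.

```bash
cat >> h.py <<'E'
from scipy.optimize import least_squares
def fit(c,P,uv,x0):
    P=np.array(P,float);uv=np.array(uv,float)
    def tr(p):
        co,s=np.cos(p[2]),np.sin(p[2]);return np.c_[p[0]+co*P[:,0]-s*P[:,1],p[1]+s*P[:,0]+co*P[:,1],P[:,2]]
    r=least_squares(lambda p:np.ravel([w2pix(c,q)-u for q,u in zip(tr(p),uv)]),x0,loss="soft_l1")
    return r.x,np.abs(r.fun).reshape(-1,2) if r.fun.size==2*len(P) else r.fun
def plan(pos,yd):
    """shift in tool axes and rz (deg) to bring the TCP to pos, tool straight down, closing line at world angle yd deg (mod 180)"""
    from scipy.spatial.transform import Rotation as R
    o=get_obs();q=o["tool_rot"];M=R.from_quat([q[1],q[2],q[3],q[0]]).as_matrix()
    d=M.T@(np.array(pos)-o["eef_pos"]);a=np.degrees(np.arctan2(M[1,1],M[0,1]))
    turn=-((yd-a+90)%180-90)
    z=M[:,2];print("tcp",o["eef_pos"].round(4),"yAngle",a.round(1),"tilt",np.degrees(np.arccos(-z[2])).round(2),"q7",o["q"][6].round(2),"t",round(float(o["t"]),2),"w",round(float(o["gripper_width"]),3))
    print(" shift mm",(d*1000).round(1),"rz",turn.round(1),"or",(turn-180*np.sign(turn)).round(1))
E
python3 - <<'E'
from h import *
t=np.load("pics/top0.npz")
f=lambda l:[(u/4+230-.4,v/4+125-.4) for u,v in l]
L=fit(t,[(69,63,44),(69,-63,44),(-69,-63,44),(-69,63,44)]@np.eye(3)/1000,f([(146,88),(342,46),(382,265),(190,300)]),[.6,-.05,0]);print(L)
U=fit(t,np.array([(60,34,32),(60,-34,32),(-60,34,16),(-60,-34,16),(38,54,6),(-13,54,6),(38,-54,6),(-13,-54,6)])/1000,f([(636,106),(748,125),(601,291),(712,313),(600,141),(585,216),(763,170),(748,248)]),[.6,-.3,0]);print(U)
plan([.46,.2,.3],80)
E
```

```text
(array([ 0.60181474, -0.05591516,  0.17756785]), array([[0.3458988 , 0.44775873],
       [0.31023699, 0.27682834],
       [1.25321492, 0.53530166],
       [1.13620661, 0.73817023]]))
(array([ 0.57797437, -0.31276909, -0.20884519]), array([[1.20638471, 0.53486236],
       [0.04759535, 0.30122107],
       [0.69183878, 0.48629526],
       [0.46115288, 0.03237932],
       [0.80619843, 0.24856278],
       [0.48347946, 0.22978338],
       [0.17161897, 0.24448012],
       [0.35825004, 0.06880986]]))
tcp [0.2152 0.6392 0.2304] yAngle 71.4 tilt 0.09 q7 -0.08 t 0.1 w 0.997
 shift mm [-372.1 -338.3  -69. ] rz -8.6 or 171.4
```

Request:
arm_command:
  commands: [-0.08,-0.07,-0.07,0,0,8,1,-0.16,-0.14,-0.07,0,0,16,1,-0.24,-0.21,-0.07,0,0,24,1,-0.31,-0.28,-0.07,0,0,32,1,-0.37,-0.34,-0.07,0,0,40,1,-0.37,-0.34,-0.07,0,0,50,1,-0.37,-0.34,-0.07,0,0,61,1,-0.37,-0.34,-0.07,0,0,61,1]

```text
t: 0.9
eef_pos: [0.4045, 0.2972, 0.2942]
tool_rot: [-0.0, 0.642, 0.767, -0.0]
contact_force: [0.3, 0.2, 0.2]
gripper_width: 1.001
grasp_force: 0.0
```

```bash
python3 - <<'E'
from h import *
plan([.47,-.052,.2],10.2)
E
```

```text
tcp [0.4045 0.2972 0.2942] yAngle 10.1 tilt 0.02 q7 -0.53 t 0.9 w 1.001
 shift mm [-355.3    3.3   94.2] rz -0.1 or 179.9
```

Request:
arm_command:
  commands: [-0.05,0,0,0,0,0,1,-0.1,0,0,0,0,0,1,-0.15,0,0,0,0,0,1,-0.2,0,0.02,0,0,0,1,-0.25,0,0.04,0,0,0,1,-0.3,0,0.06,0,0,0,1,-0.355,0.003,0.09,0,0,0,1,-0.355,0.003,0.09,0,0,0,1]

```text
t: 1.7
eef_pos: [0.47, -0.0534, 0.2028]
tool_rot: [-0.0, 0.642, 0.767, -0.001]
contact_force: [0.9, 1.4, -0.2]
gripper_width: 1.0
grasp_force: 0.0
```

```bash
python3 - <<'E'
from h import *
plan([.445,-.052,.06],10.2)
c=read_camera("wrist");np.savez("pics/w1.npz",**c);cv2.imwrite("pics/w1.png",c["img"][:,:,::-1]);print(c["pose"].round(3).tolist(),c["camera_matrix"][0].round(1));print(w2pix(c,[.445,-.052,.017]))
E
```

```text
tcp [ 0.47   -0.0534  0.2028] yAngle 10.1 tilt 0.12 q7 0.33 t 1.7 w 1.0
 shift mm [  5.9 -24.1 142.8] rz -0.1 or 179.9
[[0.985, 0.166, 0.056, 0.456], [0.175, -0.931, -0.321, 0.031], [-0.001, 0.326, -0.946, 0.345], [0.0, 0.0, 0.0, 1.0]] [302.7   0.  318.9]
[296.23930086 172.81048221]
```

View pics/w1.png

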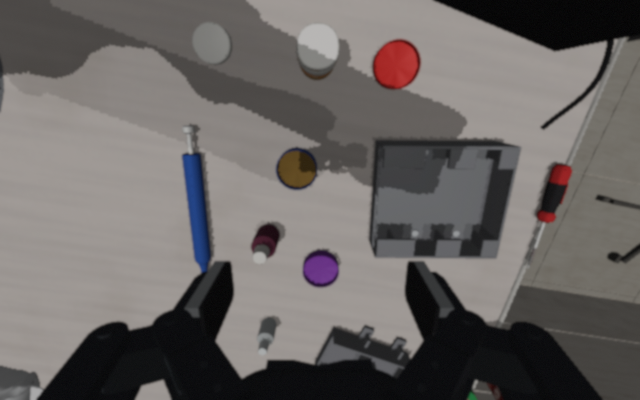

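```bash
python3 - <<'E'
from h import *
c=np.load("pics/w1.npz");t=np.load("pics/top0.npz")
for n,uv,z in[("tin",(297,168),.015),("vial",(260,256),.062),("small",(263,350),.05),("tub",(318,48),.089)]:print(n,pix2w(c,uv,z).round(4))
L=fit(c,np.array([(69,63,44),(69,-63,44),(-69,-63,44),(-69,63,44)])/1000,[(519,147),(498,257),(375,257),(376,142)],[.6,-.05,.17]);print(L)
# colour centroid of tin in both
for n,d,r in(("top",t,(215,250,280,312)),("wrist",c,(140,195,270,325))):
    im=d["img"][r[0]:r[1],r[2]:r[3]].astype(int);m=(im[...,0]-im[...,2]>35);v,u=np.nonzero(m);print(n,u.mean()+r[2],v.mean()+r[0],m.sum(),pix2w(d,(u.mean()+r[2],v.mean()+r[0]),.014).round(4))
E
```

```text
tin [ 0.4449 -0.0469  0.015 ]
vial [ 0.4225 -0.1363  0.062 ]
small [ 0.4396 -0.2739  0.05  ]
tub [0.4491 0.0656 0.089 ]
(array([ 0.60229874, -0.05177308,  0.18720974]), array([[0.5560395 , 3.67254331],
       [1.42055409, 0.56147707],
       [1.48498196, 0.58654094],
       [3.57324282, 2.88021478]]))
top 295.5 232.42990654205607 214 [ 0.4435 -0.0509  0.014 ]
wrist 293.9802955665025 170.38916256157637 812 [ 0.442  -0.0505  0.014 ]
```

Request:
arm_command:
  commands: [0.008,-0.026,0.05,0,0,0,1,0.008,-0.026,0.1,0,0,0,1,0.008,-0.026,0.15,0,0,0,0.9,0.008,-0.026,0.18,0,0,0,0.8,0.008,-0.026,0.199,0,0,0,0.75,0.008,-0.026,0.199,0,0,0,0.65,0.008,-0.026,0.199,0,0,0,0.4,0.008,-0.026,0.199,0,0,0,0.4]
  force: 30

```text
t: 2.55
eef_pos: [0.4449, -0.0461, 0.0064]
tool_rot: [0.001, 0.64, 0.768, 0.001]
contact_force: [0.8, 0.3, -0.1]
gripper_width: 0.518
grasp_force: 30.6
```

Request:
arm_command:
  commands: [0,0,0,0,0,0,0.4,0,0,0,0,0,0,0.4,0,0,-0.03,0,0,0,0.4,0,0,-0.06,0,0,0,0.4,0,0,-0.09,0,0,0,0.4,0,0,-0.12,0,0,0,0.4,0,0,-0.12,0,0,0,0.4]

```text
t: 3.25
eef_pos: [0.4465, -0.046, 0.1286]
tool_rot: [0.002, 0.64, 0.768, 0.003]
contact_force: [0.2, 0.0, -0.6]
gripper_width: 0.515
grasp_force: 31.1
```

```bash
python3 - <<'E'
from h import *
plan([.602,-.054,.12],10.2)
E
```

```text
tcp [ 0.4465 -0.046   0.1286] yAngle 10.4 tilt 0.42 q7 0.43 t 3.25 w 0.515
 shift mm [-35.9 151.5   9.7] rz 0.2 or -179.8
```

Request:
arm_command:
  commands: [-0.012,0.05,0.0,0,0,0,0.4,-0.024,0.1,0,0,0,0,0.4,-0.036,0.151,0,0,0,0,0.4,-0.036,0.151,0.03,0,0,0,0.4,-0.036,0.151,0.07,0,0,0,0.4,-0.036,0.151,0.1,0,0,0,0.4,-0.036,0.151,0.116,0,0,0,0.4,-0.036,0.151,0.116,0,0,0,0.4]

```text
t: 4.05
eef_pos: [0.5977, -0.0543, 0.0075]
tool_rot: [-0.001, 0.64, 0.768, -0.001]
contact_force: [-0.5, 0.5, 0.0]
gripper_width: 0.514
grasp_force: 37.1
```

Request:
arm_command:
  commands: [0,0,0,0,0,0,0.7,0,0,0,0,0,0,0.75,0,0,0,0,0,0,0.75,0,0,-0.04,0,0,0,0.75,0,0,-0.09,0,0,0,0.75,0,0,-0.14,0,0,0,0.9,0,0,-0.19,0,0,0,1,0,0,-0.19,0,0,0,1]

```text
t: 4.85
eef_pos: [0.6032, -0.0555, 0.2068]
tool_rot: [0.005, 0.64, 0.768, 0.004]
contact_force: [0.7, -0.2, 0.5]
gripper_width: 1.004
grasp_force: 0.0
```

```bash
python3 - <<'E'
from h import *
plan([.57,-.25,.23],-12)
c=read_camera("top");np.savez("pics/t2.npz",**c)
c=read_camera("wrist");np.savez("pics/w2.npz",**c);cv2.imwrite("pics/w2.png",c["img"][:,:,::-1])
E
```

```text
tcp [ 0.6032 -0.0555  0.2068] yAngle 10.4 tilt 0.74 q7 0.46 t 4.85 w 1.004
 shift mm [-185.4  -67.3  -23.8] rz 22.4 or -157.6
```

View pics/w2.png

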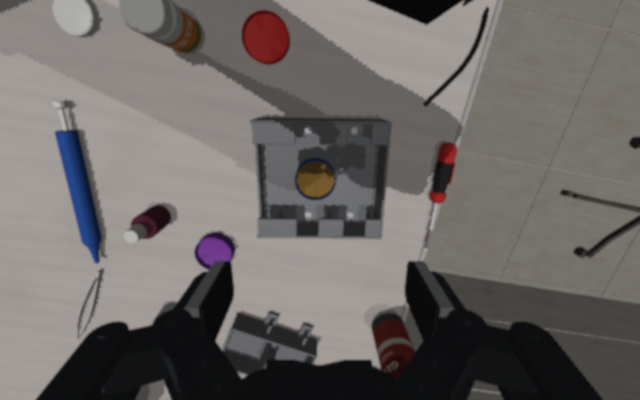

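The tin lies in the middle of the lower bin (316,179). The upper bin is at (270,340). Moving near it for a close look.

Request:
arm_command:
  commands: [-0.05,-0.02,-0.02,0,0,7,1,-0.1,-0.04,-0.02,0,0,14,1,-0.15,-0.06,-0.02,0,0,22,1,-0.17,-0.06,-0.02,0,0,22,1,-0.17,-0.06,-0.02,0,0,22,1,-0.17,-0.06,-0.02,0,0,22,1]

```text
t: 5.55
eef_pos: [0.5697, -0.2325, 0.2177]
tool_rot: [-0.001, 0.776, 0.631, -0.001]
contact_force: [0.7, 0.8, -0.5]
gripper_width: 0.997
grasp_force: 0.0
```

```bash
python3 - <<'E'
from h import *
plan([.578,-.313,.15],-12)
c=read_camera("wrist");np.savez("pics/w3.npz",**c);cv2.imwrite("pics/w3.png",cv2.resize(c["img"][100:400,140:500,::-1],None,fx=2,fy=2,interpolation=cv2.INTER_CUBIC))
co,s=np.cos(-.209),np.sin(-.209)
for p in[(0,25,58),(0,-25,58),(60,34,32),(60,-34,32),(-60,34,16)]:print(p,w2pix(c,[.578+(co*p[0]-s*p[1])/1e3,-.313+(s*p[0]+co*p[1])/1e3,p[2]/1e3]).round(1))
E
```

```text
tcp [ 0.5697 -0.2325  0.2177] yAngle -11.7 tilt 0.15 q7 0.43 t 5.55 w 0.997
 shift mm [-77.1  24.7  67.6] rz 0.3 or -179.7
(0, 25, 58) [341.5 230.6]
(0, -25, 58) [340.3 270.6]
(60, 34, 32) [391.8 214.5]
(60, -34, 32) [387.3 265.7]
(-60, 34, 16) [289.9 209.2]
```

View pics/w3.png

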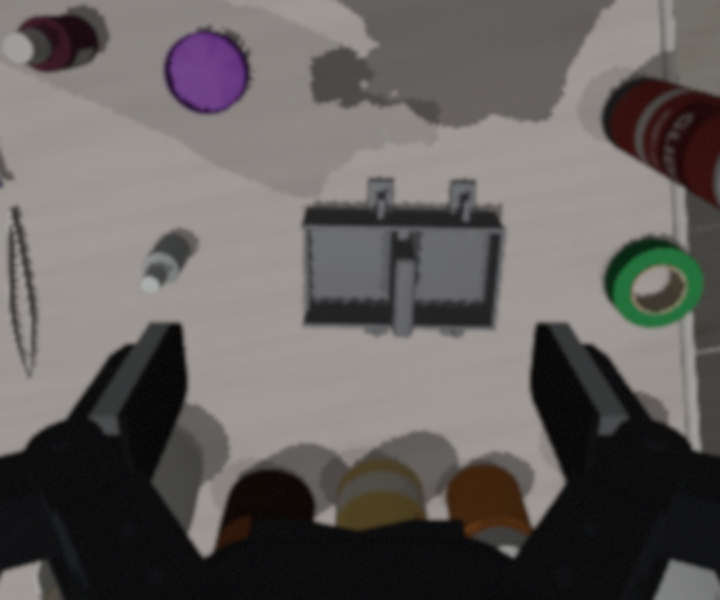

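Request:
arm_command:
  commands: [-0.04,0.013,0.03,0,0,0,0.5,-0.076,0.025,0.06,0,0,0,0.5,-0.076,0.025,0.09,0,0,0,0.5,-0.076,0.025,0.12,0,0,0,0.5,-0.076,0.025,0.12,0,0,0,0.5]

```text
t: 6.1
eef_pos: [0.5779, -0.3077, 0.0942]
tool_rot: [-0.004, 0.774, 0.633, -0.001]
contact_force: [0.1, 0.8, 0.9]
gripper_width: 0.501
grasp_force: 0.0
```

```bash
python3 - <<'E'
from h import *
plan([.578,-.312,.029],-12)
E
```

```text
tcp [ 0.5779 -0.3077  0.0942] yAngle -11.5 tilt 0.53 q7 0.63 t 6.1 w 0.501
 shift mm [-4.4  1.5 65.2] rz 0.5 or -179.5
```

Request:
arm_command:
  commands: [-0.003,0,0.03,0,0,0,0.5,-0.003,0,0.05,0,0,0,0.5,-0.003,0,0.065,0,0,0,0.5,-0.003,0,0.065,0,0,0,0.5,-0.003,0,0.065,0,0,0,0.2,-0.003,0,0.065,0,0,0,0,-0.003,0,0.065,0,0,0,0,-0.003,0,0.065,0,0,0,0]
  force: 60

```text
t: 6.9
eef_pos: [0.5804, -0.3152, 0.0359]
tool_rot: [0.001, 0.775, 0.632, 0.001]
contact_force: [0.0, 0.2, 7.0]
gripper_width: 0.126
grasp_force: 61.7
```

Request:
arm_command:
  commands: [0,0,0,0,0,0,0,0,0,-0.03,0,0,0,0,0,0,-0.06,0,0,0,0,0,0,-0.09,0,0,0,0,0,0,-0.12,0,0,0,0,0,0,-0.15,0,0,0,0,0,0,-0.15,0,0,0,0]

```text
t: 7.6
eef_pos: [0.5811, -0.3166, 0.189]
tool_rot: [0.003, 0.775, 0.632, 0.002]
contact_force: [0.1, -1.0, -0.7]
gripper_width: 0.127
grasp_force: 60.8
```

```bash
python3 - <<'E'
from h import *
plan([.6,-.2,.18],-169.8);print(get_obs()["q"].round(2))
E
```

```text
tcp [ 0.5811 -0.3166  0.189 ] yAngle -11.6 tilt 0.44 q7 0.58 t 7.6 w 0.127
 shift mm [118.1  -5.1   8.7] rz -21.8 or 158.2
[-0.1   0.59  0.74  1.67 -0.45  1.05  0.58]
```

Request:
arm_command:
  commands: [0,0,-0.03,0,0,8,0,0.02,-0.01,-0.03,0,0,16,0,0.04,-0.02,-0.03,0,0,24,0,0.06,-0.03,-0.03,0,0,32,0,0.08,-0.04,-0.03,0,0,40,0,0.1,-0.044,-0.03,0,0,48,0,0.11,-0.044,-0.03,0,0,56,0,0.11,-0.044,-0.03,0,0,64,0]

```text
t: 8.4
eef_pos: [0.5585, -0.1954, 0.2132]
tool_rot: [-0.001, 0.992, 0.124, -0.0]
contact_force: [0.2, 1.0, -1.2]
gripper_width: 0.123
grasp_force: 60.6
```

```bash
python3 - <<'E'
from h import *
plan([.58,-.1,.2],-169.8);print(get_obs()["q"].round(2))
E
```

```text
tcp [ 0.5585 -0.1954  0.2132] yAngle -75.8 tilt 0.12 q7 -0.55 t 8.4 w 0.123
 shift mm [ 44.4 -87.2  13.3] rz -86.0 or 94.0
[-0.53  0.58  1.09  1.83 -0.58  1.1  -0.55]
```

Request:
arm_command:
  commands: [0.006,-0.012,0,0,0,8,0,0.012,-0.024,0,0,0,16,0,0.018,-0.036,0,0,0,24,0,0.024,-0.048,0,0,0,32,0,0.03,-0.06,0,0,0,40,0,0.036,-0.072,0,0,0,48,0,0.044,-0.087,0,0,0,56,0,0.044,-0.087,0,0,0,64,0]

```text
t: 9.2
eef_pos: [0.5798, -0.0999, 0.2128]
tool_rot: [-0.0, 0.907, -0.42, -0.001]
contact_force: [-0.2, 0.2, -2.0]
gripper_width: 0.126
grasp_force: 60.6
```

```bash
python3 - <<'E'
from h import *
plan([.602,-.055,.2],-169.8);print(get_obs()["q"].round(2))
E
```

```text
tcp [ 0.5798 -0.0999  0.2128] yAngle -139.7 tilt 0.11 q7 -1.61 t 9.2 w 0.126
 shift mm [-19.9 -46.   12.9] rz 30.1 or -149.9
[-0.79  0.78  1.37  1.84 -0.82  1.24 -1.61]
```

```bash
python3 - <<'E'
from h import *
c=np.load("pics/w2.npz");t=np.load("pics/t2.npz")
a=cv2.resize(c["img"][105:250,240:400,::-1],(800,725),interpolation=cv2.INTER_CUBIC)
b=cv2.resize(t["img"][130:210,255:335,::-1],(400,400),interpolation=cv2.INTER_CUBIC)
o=np.zeros((600,800,3),np.uint8);a=cv2.resize(c["img"][110:245,240:400,::-1],(480,405),interpolation=cv2.INTER_CUBIC)
o[:405,:480]=a;o[:320,480:]=cv2.resize(b,(320,320));cv2.imwrite("pics/lb.png",o[:410])
E
```

```text
(no output)
```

View pics/lb.png

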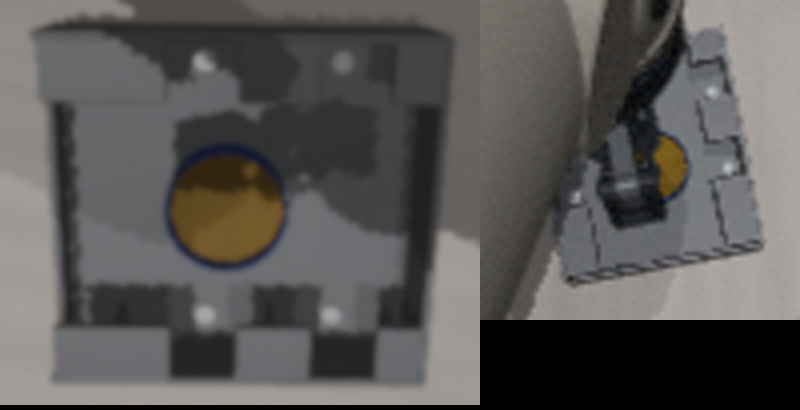

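```bash
python3 - <<'E'
from h import *
c=np.load("pics/w2.npz")
P=[(-69,63),(69,63),(69,-63),(-69,-63),(-69,40),(69,40),(-69,-40),(69,-40),(-25,-52),(-1,-52),(26,-52),(50,-52)]
U=[(37,37),(452,40),(425,383),(53,382),(45,101),(446,103),(60,327),(428,327),(171,355),(236,355),(310,355),(376,355)]
r=fit(c,[(x/1e3,y/1e3,.044) for x,y in P],[(u/3+240-.33,v/3+110-.33) for u,v in U],[.6,-.05,.17]);print(r[0].round(4),r[1].round(1).tolist())
c=np.load("pics/w3.npz")
# upper bin from w3 crop (2x, offset 140,100)
P=[(60,34,32),(60,-34,32),(-60,34,16),(0,-25,58),(0,25,58)]
U=[(502,229),(496,327),(304,226),(402,335),(404,257)]
r=fit(c,np.array(P)/1e3,[(u/2+140-.25,v/2+100-.25) for u,v in U],[.578,-.31,-.2]);print(r[0].round(4),r[1].round(1).tolist())
E
```

```text
[ 0.6044 -0.0522  0.1742] [[3.3, 2.8], [1.3, 3.0], [0.6, 0.6], [0.7, 0.7], [4.4, 0.1], [1.3, 0.0], [4.4, 0.3], [1.2, 0.0], [0.2, 0.7], [0.2, 0.7], [0.3, 0.8], [0.3, 0.8]]
[ 0.5786 -0.3112 -0.1944] [[1.0, 2.0], [0.3, 0.5], [2.0, 4.3], [0.1, 1.9], [0.3, 0.8]]
```

Request:
arm_command:
  commands: [-0.006,-0.015,0.01,0,0,8,0,-0.012,-0.03,0.03,0,0,16,0,-0.02,-0.048,0.05,0,0,23,0,-0.02,-0.048,0.06,0,0,30,0,-0.02,-0.048,0.06,0,0,30,0,-0.02,-0.048,0.06,0,0,30,0]

```text
t: 9.8
eef_pos: [0.6024, -0.0572, 0.154]
tool_rot: [0.001, 0.769, -0.639, -0.0]
contact_force: [0.6, -0.3, -1.3]
gripper_width: 0.127
grasp_force: 60.7
```

```bash
python3 - <<'E'
from h import *
plan([.6025,-.0515,.08],-169.9);print(get_obs()["q"].round(2))
c=read_camera("scene");cv2.imwrite("pics/s4.png",cv2.resize(c["img"][80:260,180:400,::-1],None,fx=3,fy=3,interpolation=cv2.INTER_CUBIC))
E
```

```text
tcp [ 0.6024 -0.0572  0.154 ] yAngle -169.5 tilt 0.06 q7 -2.09 t 9.8 w 0.127
 shift mm [-5.7 -1.2 74. ] rz 0.4 or -179.6
[-0.83  0.95  1.38  1.85 -1.    1.26 -2.09]
```

View pics/s4.png

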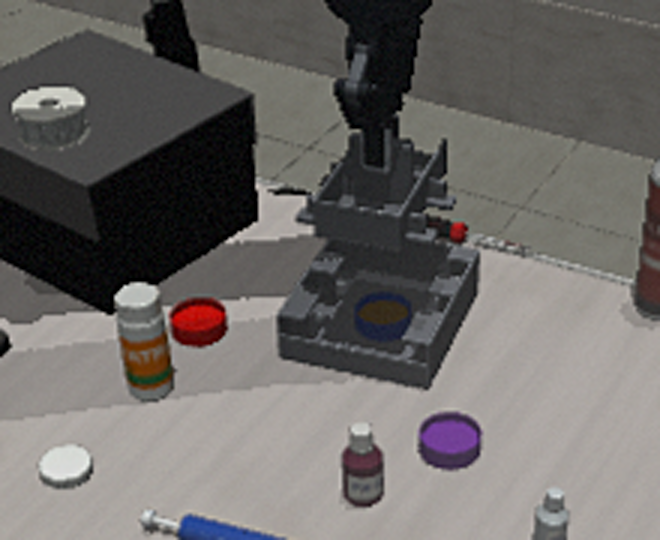

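The bin hangs level and half turned over the lower bin, with its high end towards the robot. The tin at (383,315) in the crop is flat inside. Lowering.

Request:
arm_command:
  commands: [-0.005,-0.001,0.02,0,0,0,0,-0.005,-0.001,0.04,0,0,0,0,-0.005,-0.001,0.055,0,0,0,0,-0.005,-0.001,0.065,0,0,0,0,-0.005,-0.001,0.07,0,0,0,0,-0.005,-0.001,0.072,0,0,0,0,-0.005,-0.001,0.072,0,0,0,0,-0.005,-0.001,0.072,0,0,0,0]

```text
t: 10.65
eef_pos: [0.6033, -0.0518, 0.0828]
tool_rot: [-0.0, 0.768, -0.64, 0.0]
contact_force: [-1.1, 0.3, -0.8]
gripper_width: 0.125
grasp_force: 60.7
```

```bash
python3 - <<'E'
from h import *
plan([.6025,-.0515,.08],-169.9);print(get_obs()["contact_force"].round(1))
c=read_camera("scene");cv2.imwrite("pics/s5.png",cv2.resize(c["img"][120:220,250:370,::-1],None,fx=5,fy=5,interpolation=cv2.INTER_CUBIC))
E
```

```text
tcp [ 0.6033 -0.0518  0.0828] yAngle -169.6 tilt 0.06 q7 -2.05 t 10.65 w 0.125
 shift mm [-0.4  0.8  2.8] rz 0.3 or -179.7
[-1.1  0.3 -0.8]
```

View pics/s5.png

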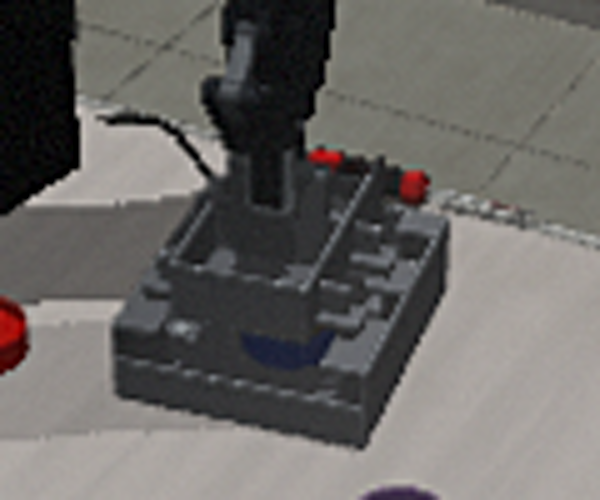

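Request:
arm_command:
  commands: [0,0,0.001,0,0,0,0,0,0,0.002,0,0,0,0,0,0,0.003,0,0,0,0,0,0,0.004,0,0,0,0,0,0,0.004,0,0,0,0,0,0,0.004,0,0,0,0]

```text
t: 11.3
eef_pos: [0.6031, -0.0515, 0.0798]
tool_rot: [-0.001, 0.768, -0.64, -0.0]
contact_force: [-4.3, 3.7, 11.4]
gripper_width: 0.126
grasp_force: 62.6
```

Request:
arm_command:
  commands: [0,0,-0.001,0,0,0,0.3,0,0,-0.001,0,0,0,0.5,0,0,-0.001,0,0,0,0.5,0,0,-0.03,0,0,0,0.5,0,0,-0.07,0,0,0,0.5,0,0,-0.11,0,0,0,0.5,0,0,-0.15,0,0,0,0.5,0,0,-0.15,0,0,0,0.5]

```text
t: 12.1
eef_pos: [0.6052, -0.0533, 0.2337]
tool_rot: [-0.002, 0.768, -0.64, 0.004]
contact_force: [0.3, -0.3, -0.4]
gripper_width: 0.504
grasp_force: 0.0
```

```bash
python3 - <<'E'
from h import *
plan([.47,-.1,.23],-110);print(get_obs()["q"].round(2))
E
```

```text
tcp [ 0.6052 -0.0533  0.2337] yAngle -169.6 tilt 0.48 q7 -2.19 t 12.1 w 0.504
 shift mm [ 21.6 141.4   2.6] rz -59.6 or 120.4
[-0.86  0.83  1.43  1.78 -0.86  1.32 -2.19]
```

Request:
arm_command:
  commands: [0,0.02,0,0,0,-8,0.6,0.01,0.04,0,0,0,-16,0.6,0.02,0.06,0,0,0,-24,0.6,0.03,0.08,0,0,0,-32,0.6,0.04,0.1,0,0,0,-40,0.6,0.05,0.12,0,0,0,-48,0.6,0.06,0.148,0,0,0,-56,0.6,0.06,0.148,0,0,0,-64,0.6]

```text
t: 12.9
eef_pos: [0.4644, -0.1393, 0.2274]
tool_rot: [-0.001, 0.991, -0.136, -0.001]
contact_force: [0.8, 0.3, 0.7]
gripper_width: 0.596
grasp_force: 0.0
```

Request:
arm_command:
  commands: [0,0,0,0,0,-8,0.6,0,0,0,0,0,-17,0.6,0,0,0,0,0,-26,0.6,0,0,0,0,0,-26,0.6]

```text
t: 13.3
eef_pos: [0.4679, -0.1371, 0.228]
tool_rot: [-0.001, 0.996, 0.091, 0.0]
contact_force: [-0.9, 0.1, 0.4]
gripper_width: 0.596
grasp_force: 0.0
```

```bash
python3 - <<'E'
from h import *
plan([.422,-.14,.1],-80);print(get_obs()["q"].round(2))
c=read_camera("wrist");np.savez("pics/w5.npz",**c)
t=read_camera("top");np.savez("pics/t5.npz",**t)
o=np.zeros((500,800,3),np.uint8)
o[:300,:480]=cv2.resize(c["img"][:,:,::-1],(480,300),interpolation=cv2.INTER_AREA)
o[:400,480:]=cv2.resize(t["img"][130:210,260:324,::-1],(320,400),interpolation=cv2.INTER_CUBIC)
cv2.imwrite("pics/c5.png",o)
print(w2pix(c,[.422,-.139,.062]).round(1))
E
```

```text
tcp [ 0.4679 -0.1371  0.228 ] yAngle -79.5 tilt 0.08 q7 -0.81 t 13.3 w 0.596
 shift mm [-45.7  -5.3 128. ] rz 0.5 or -179.5
[-0.81  0.34  1.21  2.04 -0.38  1.01 -0.81]
[315. 222.]
```

View pics/c5.png

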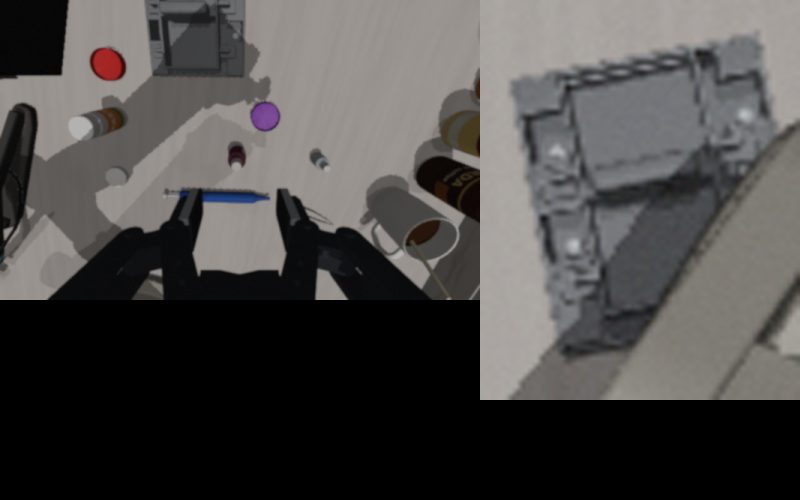

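Request:
arm_command:
  commands: [-0.045,-0.005,0.04,0,0,0,0.6,-0.045,-0.005,0.08,0,0,0,0.6,-0.045,-0.005,0.12,0,0,0,0.6,-0.045,-0.005,0.12,0,0,0,0.6,-0.045,-0.005,0.12,0,0,0,0.6]

```text
t: 13.9
eef_pos: [0.4229, -0.1414, 0.1086]
tool_rot: [0.001, 0.996, 0.089, -0.001]
contact_force: [0.3, -0.3, 0.9]
gripper_width: 0.596
grasp_force: 0.0
```

```bash
python3 - <<'E'
from h import *
plan([.422,-.1395,.032],-79.9)
E
```

```text
tcp [ 0.4229 -0.1414  0.1086] yAngle -79.8 tilt 0.12 q7 -0.61 t 13.9 w 0.596
 shift mm [-0.4 -2.1 76.6] rz 0.1 or -179.9
```

Request:
arm_command:
  commands: [0,-0.002,0.03,0,0,0,0.6,0,-0.002,0.06,0,0,0,0.6,0,-0.002,0.076,0,0,0,0.6,0,-0.002,0.076,0,0,0,0.6,0,-0.002,0.076,0,0,0,0.4,0,-0.002,0.076,0,0,0,0.1,0,-0.002,0.076,0,0,0,0.1,0,-0.002,0.076,0,0,0,0.1]
  force: 25

```text
t: 14.7
eef_pos: [0.4246, -0.139, 0.0339]
tool_rot: [0.0, 0.996, 0.09, 0.002]
contact_force: [0.5, 0.9, 7.4]
gripper_width: 0.31
grasp_force: 24.3
```

Request:
arm_command:
  commands: [0,0,0,0,0,0,0.1,0,0,-0.03,0,0,0,0.1,0,0,-0.07,0,0,0,0.1,0,0,-0.11,0,0,0,0.1,0,0,-0.15,0,0,0,0.1,0,0,-0.15,0,0,0,0.1]

```text
t: 15.3
eef_pos: [0.4257, -0.1391, 0.1866]
tool_rot: [-0.0, 0.996, 0.091, 0.004]
contact_force: [0.7, 0.2, -1.2]
gripper_width: 0.315
grasp_force: 24.7
```

```bash
python3 - <<'E'
from h import *
a=np.radians(10.1+180);p=np.array([.603,-.054])+.031*np.array([np.cos(a),np.sin(a)]);print(p)
plan([*p,.14],-79.9)
c=read_camera("top");np.savez("pics/t6.npz",**c);s=read_camera("scene")
o=np.zeros((500,800,3),np.uint8)
o[:,:480]=cv2.resize(c["img"][125:225,255:351,::-1],(480,500),interpolation=cv2.INTER_CUBIC)
o[:,480:]=cv2.resize(s["img"][90:270,255:370,::-1],(320,500),interpolation=cv2.INTER_CUBIC)
cv2.imwrite("pics/c6.png",o)
E
```

```text
[ 0.5724804  -0.05943637]
tcp [ 0.4257 -0.1391  0.1866] yAngle -79.6 tilt 0.48 q7 -0.77 t 15.3 w 0.315
 shift mm [158.3 -51.8  47.9] rz 0.3 or -179.7
```

View pics/c6.png

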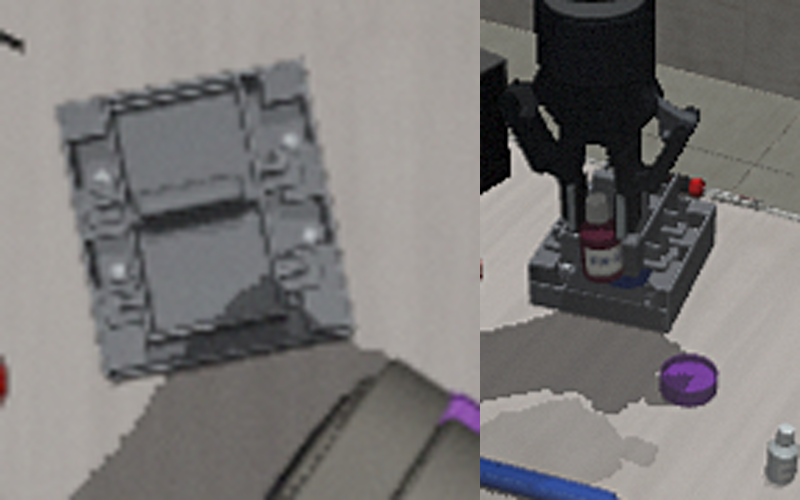

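```bash
python3 - <<'E'
from h import *
t=np.load("pics/t6.npz");f=lambda l:[(u/5+255-.4,v/5+125-.4) for u,v in l]
L=fit(t,np.array([(69,63,44),(69,-63,44),(-69,-63,44),(-69,63,44)])/1e3,f([(57,105),(303,58),(352,332),(110,380)]),[.6,-.05,.17]);print(L[0].round(4),L[1].max())
for n,uv,z in(("bartop",(192,198),.102),("compfloor lo-left",(152,332),.048),("lo-right",(283,318),.048),("up-right",(270,225),.048)):
    p=pix2w(t,f([uv])[0],z)[:2]-L[0][:2];c,s=np.cos(L[0][2]),np.sin(L[0][2]);print(n,(np.array([[c,s],[-s,c]])@p*1e3).round(1))
E
```

```text
[ 0.6017 -0.0555  0.1705] 1.0383440220796842
bartop [-0.5  2.4]
compfloor lo-left [-51.4  35.9]
lo-right [-56.8 -28.4]
up-right [-10.3 -30.7]
```

Request:
arm_command:
  commands: [0.04,-0.013,0,0,0,0,0.1,0.08,-0.027,0,0,0,0,0.1,0.12,-0.04,0,0,0,0,0.1,0.16,-0.054,0.02,0,0,0,0.1,0.16,-0.054,0.045,0,0,0,0.1,0.16,-0.054,0.045,0,0,0,0.1]

```text
t: 16.0
eef_pos: [0.5679, -0.0558, 0.1331]
tool_rot: [-0.0, 0.996, 0.091, -0.004]
contact_force: [-1.3, -0.1, -0.1]
gripper_width: 0.306
grasp_force: 24.8
```

```bash
python3 - <<'E'
from h import *
plan([.574,-.0575,.084],-79.9)
E
```

```text
tcp [ 0.5679 -0.0558  0.1331] yAngle -79.6 tilt 0.46 q7 -0.82 t 16.0 w 0.306
 shift mm [ 6.1  2.9 49.1] rz 0.3 or -179.7
```

Request:
arm_command:
  commands: [0.001,0,0.01,0,0,0,0.1,0.001,0,0.02,0,0,0,0.1,0.001,0,0.03,0,0,0,0.1,0.001,0,0.03,0,0,0,0.1,0.001,0,0.03,0,0,0,0.1]

```text
t: 16.5
eef_pos: [0.5712, -0.0565, 0.1074]
tool_rot: [-0.0, 0.996, 0.09, 0.0]
contact_force: [0.9, -1.0, -0.5]
gripper_width: 0.306
grasp_force: 24.8
```

```bash
python3 - <<'E'
from h import *
plan([.574,-.0575,.082],-79.9)
E
```

```text
tcp [ 0.5712 -0.0565  0.1074] yAngle -79.6 tilt 0.01 q7 -0.79 t 16.5 w 0.306
 shift mm [ 2.6  1.5 25.4] rz 0.3 or -179.7
```

Request:
arm_command:
  commands: [0.002,0,0.01,0,0,0,0.1,0.002,0,0.018,0,0,0,0.1,0.002,0,0.022,0,0,0,0.1,0.002,0,0.024,0,0,0,0.1,0.002,0,0.025,0,0,0,0.1,0.002,0,0.025,0,0,0,0.1,0.002,0,0.025,0,0,0,0.1]

```text
t: 17.2
eef_pos: [0.5734, -0.0561, 0.0824]
tool_rot: [0.0, 0.996, 0.091, 0.0]
contact_force: [0.1, -0.6, -0.3]
gripper_width: 0.312
grasp_force: 24.8
```

Request:
arm_command:
  commands: [0,0,0.001,0,0,0,0.1,0,0,0.001,0,0,0,0.1,0,0,0.002,0,0,0,0.1,0,0,0.002,0,0,0,0.1]

```text
t: 17.6
eef_pos: [0.5745, -0.0563, 0.0818]
tool_rot: [-0.0, 0.996, 0.09, 0.001]
contact_force: [-2.2, 1.0, 12.4]
gripper_width: 0.308
grasp_force: 26.4
```

Request:
arm_command:
  commands: [0,0,-0.001,0,0,0,0.4,0,0,-0.001,0,0,0,0.6,0,0,-0.001,0,0,0,0.6,0,0,-0.03,0,0,0,0.6,0,0,-0.07,0,0,0,0.6,0,0,-0.11,0,0,0,0.6,0,0,-0.15,0,0,0,0.7,0,0,-0.15,0,0,0,0.8]

```text
t: 18.4
eef_pos: [0.576, -0.0572, 0.2349]
tool_rot: [0.0, 0.996, 0.09, 0.004]
contact_force: [0.5, -0.5, -0.1]
gripper_width: 0.799
grasp_force: 0.0
```

```bash
python3 - <<'E'
from h import *
plan([.47,.05,.25],-10);print(get_obs()["q"].round(2))
E
```

```text
tcp [ 0.576  -0.0572  0.2349] yAngle -79.6 tilt 0.46 q7 -0.91 t 18.4 w 0.799
 shift mm [ -84.9 -124.5  -15.9] rz -69.6 or 110.4
[-0.79  0.5   1.08  1.84 -0.5   1.09 -0.91]
```

Request:
arm_command:
  commands: [-0.01,-0.02,0,0,0,-8,0.8,-0.02,-0.04,0,0,0,-16,0.8,-0.03,-0.06,0,0,0,-24,0.8,-0.05,-0.08,0,0,0,-32,0.8,-0.07,-0.1,0,0,0,-40,0.8,-0.08,-0.12,0,0,0,-48,0.8,-0.09,-0.136,0,0,0,-56,0.8,-0.093,-0.136,0,0,0,-64,0.8]

```text
t: 19.2
eef_pos: [0.4554, 0.0632, 0.2294]
tool_rot: [-0.001, 0.794, 0.608, -0.0]
contact_force: [0.3, -0.4, -0.1]
gripper_width: 0.798
grasp_force: 0.0
```

Request:
arm_command:
  commands: [0,0,0,0,0,-8,0.8,0,0,0,0,0,-17,0.8,0,0,0,0,0,-25,0.8,0,0,0,0,0,-25,0.8,0,0,0,0,0,-25,0.8]

```text
t: 19.7
eef_pos: [0.457, 0.0609, 0.2298]
tool_rot: [-0.0, 0.648, 0.761, -0.0]
contact_force: [0.0, 0.2, -0.4]
gripper_width: 0.797
grasp_force: 0.0
```

```bash
python3 - <<'E'
from h import *
plan([.448,.06,.055],10)
c=read_camera("wrist");t=read_camera("top");s=read_camera("scene")
np.savez("pics/w7.npz",**c);np.savez("pics/t7.npz",**t)
print(w2pix(c,[.448,.06,.089]).round(1))
o=np.zeros((560,800,3),np.uint8)
o[:250,:400]=cv2.resize(c["img"][:,:,::-1],(400,250),interpolation=cv2.INTER_AREA)
o[250:,:400]=cv2.resize(t["img"][125:225,220:349,::-1],(400,310),interpolation=cv2.INTER_CUBIC)
o[:500,400:]=cv2.resize(s["img"][140:290,250:370,::-1],(400,500),interpolation=cv2.INTER_CUBIC)
cv2.imwrite("pics/c7.png",o)
E
```

```text
tcp [0.457  0.0609 0.2298] yAngle 9.2 tilt 0.04 q7 0.05 t 19.7 w 0.797
 shift mm [  0.6  -8.9 174.8] rz -0.8 or 179.2
[308.7 189.1]
```

View pics/c7.png

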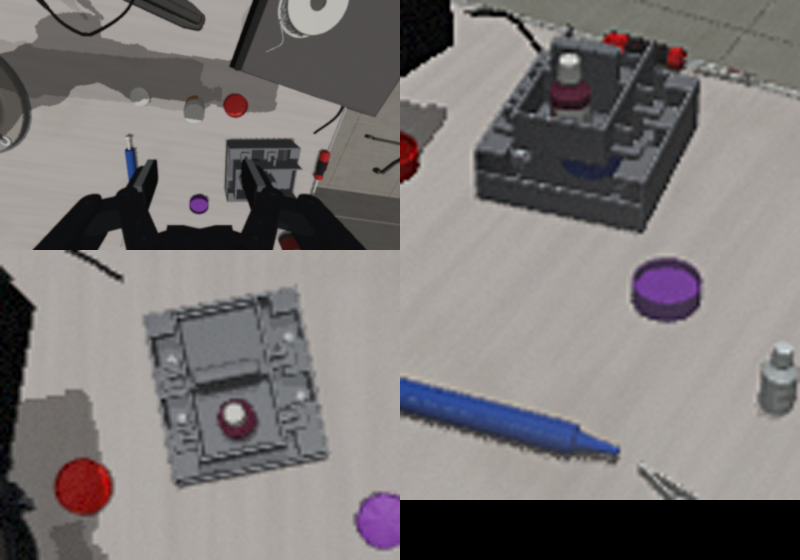

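The bottle stands upright in the high-end compartment (the near one). The tub is where it was expected.

Request:
arm_command:
  commands: [0,-0.009,0.03,0,0,-1,0.8,0,-0.009,0.06,0,0,-1,0.8,0,-0.009,0.1,0,0,-1,0.8,0,-0.009,0.1,0,0,-1,0.8,0,-0.009,0.1,0,0,-1,0.8]

```text
t: 20.35
eef_pos: [0.4483, 0.059, 0.1305]
tool_rot: [-0.0, 0.641, 0.768, -0.001]
contact_force: [0.4, -0.6, 0.9]
gripper_width: 0.8
grasp_force: 0.0
```

```bash
python3 - <<'E'
from h import *
plan([.448,.06,.05],10);print(get_obs()["contact_force"].round(1))
c=np.load("pics/w7.npz")
im=c["img"][150:210,280:340].astype(int);m=(im.min(-1)>175);v,u=np.nonzero(m);print(len(u),u.min()+280,u.max()+280,v.min()+150,v.max()+150,u.mean()+280,v.mean()+150)
if len(u):print(pix2w(c,(u.mean()+280,v.mean()+150),.089))
E
```

```text
tcp [0.4483 0.059  0.1305] yAngle 10.3 tilt 0.11 q7 0.26 t 20.35 w 0.8
 shift mm [ 1.1  0.  80.5] rz 0.3 or -179.7
[ 0.4 -0.6  0.9]
63 298 317 191 196 307.1111111111111 193.57142857142856
[0.44716935 0.05523784 0.089     ]
```

Request:
arm_command:
  commands: [0,0,0.03,0,0,0,0.8,0,0,0.06,0,0,0,0.8,0,0,0.08,0,0,0,0.8,0,0,0.08,0,0,0,0.8,0,0,0.08,0,0,0,0.5,0,0,0.08,0,0,0,0.2,0,0,0.08,0,0,0,0.2,0,0,0.08,0,0,0,0.2]
  force: 30

```text
t: 21.15
eef_pos: [0.4497, 0.0599, 0.052]
tool_rot: [0.0, 0.64, 0.768, 0.002]
contact_force: [-1.8, 0.4, 10.8]
gripper_width: 0.396
grasp_force: 28.8
```

Request:
arm_command:
  commands: [0,0,0,0,0,0,0.2,0,0,-0.03,0,0,0,0.2,0,0,-0.07,0,0,0,0.2,0,0,-0.11,0,0,0,0.2,0,0,-0.15,0,0,0,0.2,0,0,-0.19,0,0,0,0.2,0,0,-0.19,0,0,0,0.2]

```text
t: 21.85
eef_pos: [0.4516, 0.0599, 0.2454]
tool_rot: [0.001, 0.64, 0.768, 0.005]
contact_force: [0.8, 0.3, -1.0]
gripper_width: 0.391
grasp_force: 31.0
```

```bash
python3 - <<'E'
from h import *
plan([.622,-.163,.24],10)
E
```

```text
tcp [0.4516 0.0599 0.2454] yAngle 10.4 tilt 0.61 q7 0.04 t 21.85 w 0.391
 shift mm [-249.9  127.5    5.4] rz 0.4 or -179.6
```

Request:
arm_command:
  commands: [-0.045,0.01,0,0,0,0,0.2,-0.09,0.03,0,0,0,0,0.2,-0.135,0.05,0,0,0,0,0.2,-0.18,0.07,0,0,0,0,0.2,-0.22,0.095,0,0,0,0,0.2,-0.25,0.127,0,0,0,0,0.2,-0.25,0.127,0.02,0,0,0,0.2,-0.25,0.127,0.02,0,0,0,0.2]

```text
t: 22.65
eef_pos: [0.617, -0.164, 0.2176]
tool_rot: [-0.002, 0.641, 0.768, -0.002]
contact_force: [-0.8, 0.6, -0.8]
gripper_width: 0.392
grasp_force: 31.0
```

```bash
python3 - <<'E'
from h import *
plan([.622,-.163,.06],10)
E
```

```text
tcp [ 0.617  -0.164   0.2176] yAngle 10.3 tilt 0.27 q7 0.75 t 22.65 w 0.392
 shift mm [-1.000e-01  5.800e+00  1.575e+02] rz 0.3 or -179.7
```

Request:
arm_command:
  commands: [0,0.003,0.03,0,0,0,0.2,0,0.003,0.06,0,0,0,0.2,0,0.003,0.09,0,0,0,0.2,0,0.003,0.12,0,0,0,0.2,0,0.003,0.14,0,0,0,0.2,0,0.003,0.155,0,0,0,0.2,0,0.003,0.155,0,0,0,0.2,0,0.003,0.155,0,0,0,0.2]

```text
t: 23.45
eef_pos: [0.6217, -0.1627, 0.0662]
tool_rot: [0.0, 0.64, 0.768, 0.0]
contact_force: [-0.1, -0.5, 0.1]
gripper_width: 0.392
grasp_force: 31.0
```

```bash
python3 - <<'E'
from h import *
plan([.622,-.163,.053],10);print(get_obs()["contact_force"].round(1))
E
```

```text
tcp [ 0.6217 -0.1627  0.0662] yAngle 10.4 tilt 0.05 q7 0.86 t 23.45 w 0.392
 shift mm [-0.3  0.3 13.2] rz 0.4 or -179.6
[-0.1 -0.5  0.1]
```

Request:
arm_command:
  commands: [0,0,0.005,0,0,0,0.2,0,0,0.01,0,0,0,0.2,0,0,0.012,0,0,0,0.2,0,0,0.013,0,0,0,0.2,0,0,0.014,0,0,0,0.2,0,0,0.014,0,0,0,0.2,0,0,0.014,0,0,0,0.2]

```text
t: 24.15
eef_pos: [0.6214, -0.1633, 0.0522]
tool_rot: [0.0, 0.64, 0.768, 0.0]
contact_force: [-3.8, 0.7, 6.9]
gripper_width: 0.392
grasp_force: 32.0
```

Contact with the bench. Releasing and retreating.

Request:
arm_command:
  commands: [0,0,0,0,0,0,0.5,0,0,0,0,0,0,0.65,0,0,0,0,0,0,0.65,0,0,-0.03,0,0,0,0.65,0,0,-0.07,0,0,0,0.65,0,0,-0.11,0,0,0,0.65,0,0,-0.16,0,0,0,0.65,0,0,-0.2,0,0,0,0.65]

```text
t: 24.95
eef_pos: [0.6215, -0.1633, 0.2538]
tool_rot: [0.001, 0.64, 0.768, 0.0]
contact_force: [0.9, 0.8, 0.1]
gripper_width: 0.647
grasp_force: 0.0
```

Request:
arm_command:
  commands: [0.05,-0.03,0,0,0,0,0.65,0.1,-0.06,0,0,0,0,0.65,0.15,-0.09,0,0,0,0,0.65,0.2,-0.12,0,0,0,0,0.65,0.25,-0.15,0,0,0,0,0.65,0.3,-0.15,0,0,0,0,0.65,0.35,-0.15,0,0,0,0,0.65,0.35,-0.15,0,0,0,0,0.65]

```text
t: 25.75
eef_pos: [0.4091, 0.1572, 0.2515]
tool_rot: [-0.001, 0.639, 0.769, 0.001]
contact_force: [2.1, -0.0, -0.8]
gripper_width: 0.65
grasp_force: 0.0
```

```bash
python3 - <<'E'
from h import *
t=read_camera("top");s=read_camera("scene");np.savez("pics/t8.npz",**t)
o=np.zeros((560,800,3),np.uint8)
o[:500,:400]=cv2.resize(t["img"][125:250,255:355,::-1],(400,500),interpolation=cv2.INTER_CUBIC)
o[:500,400:]=cv2.resize(s["img"][130:280,270:390,::-1],(400,500),interpolation=cv2.INTER_CUBIC)
cv2.imwrite("pics/c8.png",o);print(get_obs()["eef_pos"],get_obs()["t"])
E
```

```text
[0.40896844 0.15945579 0.25130359] 25.85
```

View pics/c8.png

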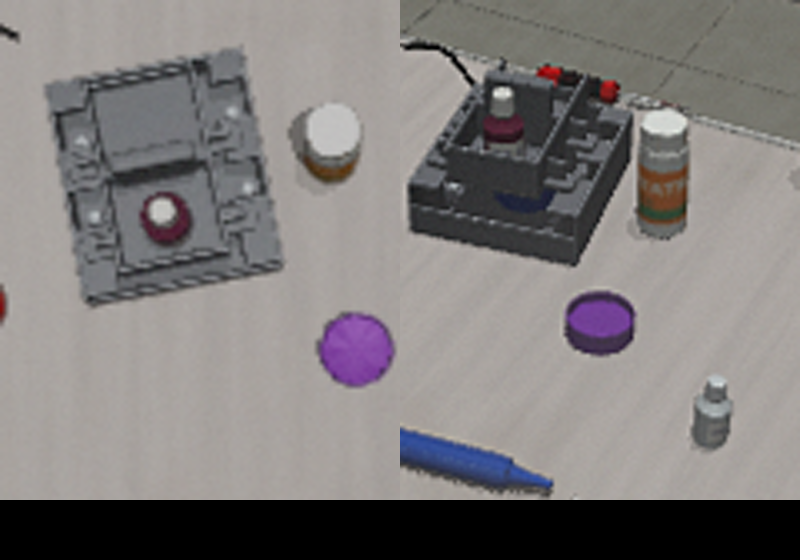

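The picture shows the tub upright at (332,130) in the left crop, the bottle at (165,215) in the near, high-end compartment, and the stack square. One quick numeric check of the tub, then hand in.

```bash
python3 - <<'E'
from h import *
t=np.load("pics/t8.npz")
L=np.array([.602,-.0553]);a=.176;p=pix2w(t,(332/4+255-.4,130/4+125-.4),.089)[:2]-L
q=np.array([[np.cos(a),np.sin(a)],[-np.sin(a),np.cos(a)]])@p;print(q.round(4))
if abs(q[0])<.018 and -.123<q[1]<-.099:
    for i in range(4): read_camera("top")
    print(get_obs()["joint_vel"].round(3),hand_in())
E
```

```text
[-0.0021 -0.1033]
the job is handed in; nothing more can be done
[ 0.012  0.003  0.006  0.002 -0.001  0.001 -0.003] None
```

The job is handed in at about 26 s of robot time: the pictures show the tin in the lower bin, the upper bin stacked half turned, the larger bottle upright in its high-end compartment, and the tub upright on the right (about 22–30 mm clear); the judge's result was not shown.

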